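# Comb the scattered marker pens into rows against the sprung stop

### The arm

A 6-joint arm with a two-finger parallel gripper is mounted at the origin on a cart in front of the work surface, level with it; the furniture and walls round the work are solid. World frame = base frame: x ahead of the robot, y to its left, z up, the work surface at z = 0. Lengths are in m, angles in rad, forces in N, time in s.
With the tool pointing down it reaches from about 0.225 to 0.875 m from the base axis. Payload 3.4 kg.
Tool frame: the origin (TCP) lies at the centre of the arm's flange, where the gripper is bolted on; the fingertips stand manip.tcp_to_tips ahead of it and the grasp point (between the pads) lies 155 mm ahead of it (manip.tcp_to_tips is the distance from the TCP to the fingertips, in m); z points along the fingers, y is the line along which they close (so a half turn about z gives the same grasp; the last joint's range is limited). The gripper opens to 85 mm and grips with 20 to 120 N. Pads are 22 mm wide; open, the fingers measure 114 mm over their backs; the gripper's body (76 mm by 85 mm) begins 54 mm behind the grasp point. The pads swing forward as they close: fully open they stand 13 mm farther back than shut.
Start: joints at [1.173, 0.276, 1.505, -0, 1.361, -0.121], TCP at [0.157, 0.553, 0.405] pointing down, gripper open.
Joint ranges: [-2.89, 2.89], [-0.75, 2.08], [0.22, 2.7], [-1.18, 4.32], [0.11, 2.71], [-2.7, 2.7]. Speed limits (rad/s): [2.57, 2.57, 3.14, 3.14, 3.14, 3.14].

### API

Orientations are given as a unit quaternion [w, x, y, z].
In Python, from rig import sensors, imaging, manip gives the robot as it stands. The module is installed in compiled form; this text tells all that it offers.
- The arm moves only by the tool jog_arm, never from a script. Its argument "plan" is a list of rows, each an object of numbers: "dx", "dy", "dz": the shift along the tool's x, y, z in mm; "ax", "ay", "az": the turn, a rotation vector about the tool's x, y, z in units of 6 degrees (1.0 is 6 degrees); "grip": the closure, from 0 (fully open) to 1 (shut). A call has 1 to 20 rows; each row shifts and turns the commanded pose from where the row before left it, along the tool's axes as they then stand; what a row does not reach is not made up. A row lasts 1/12 s, in which the tool goes at most 41.7 mm and 7.16 degrees, less where a joint would pass 70% of its speed; a pose out of reach is approached as far as the arm can. A call is refused whole if a number of a shift passes 41.7 or a number of a turn 1, either way. A call with a gripper value outside its range is refused whole. The fingers move at their own pace and stop on an object; "grip_force" is the grip in N (left out, the last holds). Time passes only in rows, so rows that do not move let the fingers close. It gives the time, the measured TCP pose, the force, the opening and the grip force at its end, in the units of the state.
- sensors.get_state(): the state, without advancing time (a new reading comes with each control period).
- imaging.get_image(name): name is "side" or "top" or "wrist"; returns a dict with "image" (480x640x3 uint8, red, green, blue), "K" (3x3 intrinsics, pixels), "k1" (the pictures are not rectified: a ray, as slopes to the right and down, at radius r is drawn at 1 + k1 r^2 times it, then the intrinsics apply), "extrinsics" (4x4, takes a point from world to camera coordinates). Camera axes: x right, y up, looking along -z (the intrinsics and any distortion apply to the point x, -y, -z); pixel columns grow to the right and rows downward; lengths in m; the calibration is good to about 2 mm. A picture is of the moment at which its call begins. There is no depth.
- manip.sign_off(): hands the job in; it is judged then, once.
The state is a dict: "clock": time; "qpos": joint angles; "qd": joint speeds; "effort": joint torques, N m; "position": TCP position; "ee_rot": TCP orientation; "contact_force": force on the tool from outside, world axes, zero at the start; "moment": the same for the moment, N m; "width": finger opening in m; "gripper_force": force on a finger pad.
Only numpy, scipy, OpenCV 4.12 (cv2) and the standard library are available. Lean on these libraries where they do the work, as an engineer would, in place of code of your own. Each camera call takes 0.05 s, during which the arm holds its last target. There are 200 camera calls.

### The job

Pick up the blue comb rake by its black grip and comb the three scattered marker pens on the white tray into three parallel rows, straight along the tray with clear gaps, until all three ends together press lightly on the sprung black stop pads at the far end. Touch the pens with the rake only and feel for the stop gently, since a pen jammed hard against it is spoilt. Then, leaving the pens level at the stop, lift the rake away and stand it upright on the worktop off the tray, leaving the three vials alone.

Things in the scene. Friction and masses are not known exactly. Their poses are not given: they have to be found in the camera images.
- rake_grip (a point): middle of the rake's upright black grip, 80 mm above its underside. The grip is a post 24 mm thick along the rake's x, 34 mm wide along its y, from 31 to 106 mm above the underside. Pinch it from above across the 24 mm (fingers closing along the rake's x), so that the push does not turn the rake in the hand. The rake's x points along the fins to their noses.
- rake_face (a point): on the rake: middle of the flat cross wall that closes the lanes behind and pushes the pen ends, 12 mm above the underside and 25 mm behind the grip point (rake x = -25 mm); the rake's back is 6 mm behind it. A deck covers the lanes 25 mm above the underside, from the back to 60 mm ahead of this face. Same axes as the grip point.
- rake: blue comb rake, 152 mm wide, about 0.25 kg, standing on its fins; origin in the plane of its underside, 80 mm below the grip point. Four slippery hollow fins 25 mm high at y = -69, -23, +23, +69 mm form three lanes at y = -46, 0, +46 mm, each 25 mm wide, open in front and below. The fins taper from x = +20 mm to blunt noses at x = +96 mm.
- tray_top (a point): white pen tray fixed to the worktop: this point lies on its upper face, 3 mm above the worktop, x along the rows to the stop bar, y to the left of that. The plate runs from x = -150 to +160 and y = -106 to +106 mm; side rails 10 mm high have their inner faces at y = +-100 mm; the near end is open, the rake can come in over it.
- pen_a_mid (a point): marker pen, white with a blue cap, 136 mm long and 17 mm wide and high, does not roll; this point is its centre (half-way up). Its long axis is this frame's y. Weighs about 20 g. Starts on the tray, lying askew.
- pen_b_mid (a point): marker pen, white with a red cap, 136 mm long and 17 mm wide and high, does not roll; this point is its centre (half-way up). Its long axis is this frame's y. Weighs about 20 g. Starts on the tray, lying askew.
- pen_c_mid (a point): marker pen, white with a blue cap, 136 mm long and 17 mm wide and high, does not roll; this point is its centre (half-way up). Its long axis is this frame's y. Weighs about 20 g. Starts on the tray, lying askew.
- pen_a: the first blue-capped pen; origin at the middle of its underside
- pen_b: the red-capped pen; origin at the middle of its underside
- pen_c: the second blue-capped pen; origin at the middle of its underside
- tray: the tray with its stop; origin 3 mm below the tray point. Across its far end stand three black rubber pads, one per row, tops 24 mm above the worktop, on springs before a clamped aluminium bar. Where the bar is clamped is not measured: the pad faces lie in one line between x = 115 and 135 mm and must be felt for. Each pad takes about 1.2 N per mm, 6.5 mm at most, and returns.
- tray_near (a point): middle of the open near end of the tray, on its upper face (tray x = -150 mm). The pens start with their near ends beyond x = -118 mm, each near end centred within 11 mm of one of the lines y = -46, 0, +46 mm, far ends leaning up to 0.27 rad to the left (+y). To the right of the tray stands a centrifuge 155 mm tall: carry the rake over it or well in front of it.
- vial_clear: clear glass vial with a blue band, 24 mm across, 54 mm tall, standing on the worktop beside the tray; origin at its foot
- vial_brown: brown glass vial, 24 mm across, 54 mm tall, standing beside the other; origin at its foot
- vial_green: clear glass vial with a green band, 24 mm across, 54 mm tall, standing by the others; origin at its foot

How it is judged:
On the way, in this order (a step that is already met when the one before it is completed fails the run):
1. the rake is picked up (height (world z) of rake above 0.025 m and contact force between the fingers and rake above 1 N), for 0.2 s.
2. the rake, in hand, has all three pens straight and level and presses them on the sprung stop together, each with over 0.6 N (contact force between each of pen_a, pen_b, pen_c and tray above 0.6 N and angle between the y axis of each of pen_a_mid, pen_b_mid, pen_c_mid and the x axis of tray_top, either way round below 0.09 rad and x of each of pen_a_mid, pen_b_mid, pen_c_mid in the frame of tray_top above 0.04 m and height (world z) of each of pen_a_mid, pen_b_mid, pen_c_mid below 0.0155 m and horizontal distance between pen_a_mid and pen_b_mid above 0.03 m and horizontal distance between each of pen_b_mid, pen_a_mid and pen_c_mid above 0.03 m and y of pen_a_mid in the frame of tray_top between -0.092 and 0.092 m and y of pen_b_mid in the frame of tray_top between -0.092 and 0.092 m and y of pen_c_mid in the frame of tray_top between -0.092 and 0.092 m and y of pen_b_mid in the frame of pen_a_mid between -0.01 and 0.01 m and y of pen_c_mid in the frame of pen_b_mid between -0.01 and 0.01 m and y of pen_c_mid in the frame of pen_a_mid between -0.01 and 0.01 m and contact force between the fingers and rake above 1 N), for 0.2 s.
At the end, for the whole second after the job is handed in: Pens flat on the tray, within 0.09 rad of its length, centres past tray x = 40 mm, level within 10 mm, 30 mm or more apart and within 92 mm of the mid-line; all at rest; rake upright (0.06 rad) on the worktop, underside below 6 mm, off the tray (angle between the y axis of each of pen_a_mid, pen_b_mid, pen_c_mid and the x axis of tray_top, either way round below 0.09 rad and x of each of pen_a_mid, pen_b_mid, pen_c_mid in the frame of tray_top above 0.04 m and height (world z) of each of pen_a_mid, pen_b_mid, pen_c_mid below 0.0155 m and horizontal distance between pen_a_mid and pen_b_mid above 0.03 m and horizontal distance between each of pen_b_mid, pen_a_mid and pen_c_mid above 0.03 m and y of pen_a_mid in the frame of tray_top between -0.092 and 0.092 m and y of pen_b_mid in the frame of tray_top between -0.092 and 0.092 m and y of pen_c_mid in the frame of tray_top between -0.092 and 0.092 m and y of pen_b_mid in the frame of pen_a_mid between -0.01 and 0.01 m and y of pen_c_mid in the frame of pen_b_mid between -0.01 and 0.01 m and y of pen_c_mid in the frame of pen_a_mid between -0.01 and 0.01 m and linear speed of each of rake, pen_a, pen_b, pen_c below 0.01 m/s and height (world z) of rake below 0.006 m and angle between rake's own z axis and vertical below 0.06 rad and contact force between rake and tray below 0.01 N); the robot touches nothing.
It fails at once if a pen is pressed on the stop or tray with more than 12 N (contact force between any of pen_a, pen_b, pen_c and tray above 12 N).
It fails at once if the rake presses on the tray with more than 20 N (contact force between rake and tray above 20 N).
It fails at once if a gripper or arm part touches a pen (contact force between any of the fingers, the arm and pen_a above 0.3 N or contact force between any of the fingers, the arm and pen_b above 0.3 N or contact force between any of the fingers, the arm and pen_c above 0.3 N).
It fails at once if a vial is moved more than 10 mm or tipped (distance of any of vial_clear, vial_brown, vial_green from where it was at the start of the episode above 0.01 m or angle between any of vial_clear, vial_brown, vial_green's own z axis and vertical above 0.2 rad).
It also fails if it takes over 70 s, if anything falls off the work surface, if the arm or the gripper's body presses on something with over 40 N, if the wrist force passes 120 N, or if a joint passes its speed limit or range.

## Working session

There is one attempt and no reset: what is moved stays moved. The work goes in short steps, Python scripts to look and compute and a tool call to move; the robot and the scene stay as the last step left them, time stands still between calls to the robot, and variables do not carry over. Pictures are saved under pics/ and viewed, at most 10 in all, crops included, and the job is handed in when it is done.

Besides the shell and the picture viewer there is one more tool, called after "Call:" in YAML: its name, and indented under it one key for each argument. jog_arm: Moves the arm, as the interface text tells. Its arguments: {"type":"object","properties":{"plan":{"type":"array"},"grip_force":{"type":"number"}},"required":["plan"]}

```bash
mkdir -p pics; cat > h.py <<'E'
import numpy as np, cv2
from rig import sensors, imaging, manip
def shot(n,f=None):
    d=imaging.get_image(n)
    if f: cv2.imwrite('pics/'+f,d['image'][:,:,::-1])
    return d
def cast(d,uv,z):
    K=np.array(d['K']);E=np.array(d['extrinsics']);uv=np.atleast_2d(uv).astype(float)
    p=(uv-[K[0,2],K[1,2]])/[K[0,0],K[1,1]]
    q=p.copy()
    for _ in range(20): q=p/(1+d['k1']*(q**2).sum(1,keepdims=True))
    r=np.c_[q[:,0],-q[:,1],-np.ones(len(q))]@E[:3,:3]
    c=-E[:3,:3].T@E[:3,3]
    z=np.broadcast_to(z,len(q))
    return c+r*((z-c[2])/r[:,2])[:,None]
def proj(d,P):
    E=np.array(d['extrinsics']);K=np.array(d['K']);P=np.atleast_2d(P)@E[:3,:3].T+E[:3,3]
    s=np.c_[P[:,0],-P[:,1]]/-P[:,2:3]
    s=s*(1+d['k1']*(s**2).sum(1,keepdims=True))
    return s*[K[0,0],K[1,1]]+[K[0,2],K[1,2]]
E
python3 - <<'E'
from h import *
s=sensors.get_state();print(s, manip.tcp_to_tips)
for n in('top','side'):
    d=shot(n,n+'1.png');E=d['extrinsics'];print(n,-E[:3,:3].T@E[:3,3],E[2,:3])
E
```

```text
{'clock': 0.0, 'qpos': array([ 1.17298146e+00,  2.76610617e-01,  1.50617368e+00,  7.41509583e-06,
        1.36068332e+00, -1.21009164e-01]), 'qd': array([-9.27109222e-05, -3.93503828e-05,  3.12741099e-03, -1.50133215e-03,
        1.89444898e-03, -7.89850214e-04]), 'effort': array([ 7.07000381e-04, -4.16780698e+01, -2.45806664e+01,  9.76128763e-05,
        1.09480342e-02,  3.58901116e-05]), 'position': array([0.15706197, 0.55290579, 0.40381434]), 'ee_rot': array([-2.43979462e-04,  1.37962124e-01,  9.90437062e-01, -9.05184183e-04]), 'contact_force': array([ 0.68064323, -0.33250747,  0.35497433]), 'moment': array([-0.01001553, -0.0031915 , -0.01972931]), 'gripper_force': 0.0, 'width': 0.08548676654348683} 0.1734
top [0.41935641 0.10883041 1.13545815] [-8.32377480e-02  4.71887047e-04  9.96529606e-01]
side [-0.29790239 -0.25317791  0.72106979] [-0.73726018 -0.34046168  0.58355229]
```

View pics/top1.png

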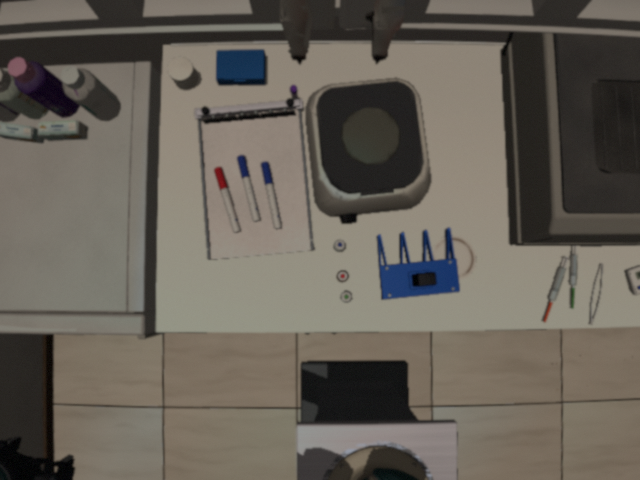

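View pics/side1.png

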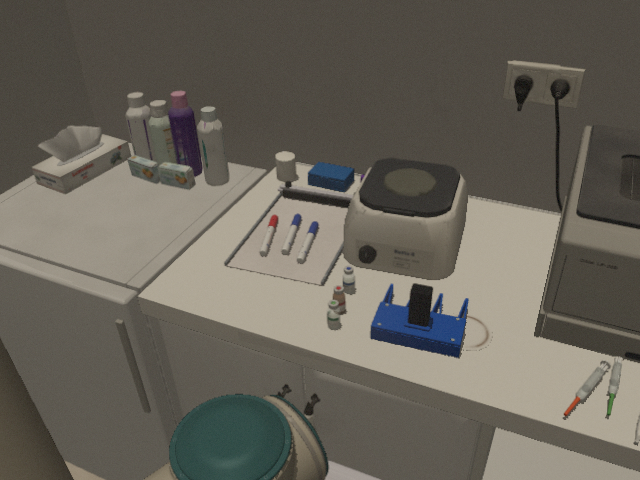

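The top view shows the tray at about (200–313, 105–259), three pens inside with the red cap at (221,175), and the rake at (420,275) with its noses pointing up. The vials are at (340,245), (343,276) and (346,297). The side view agrees with this.

```bash
python3 - <<'E'
from h import *
d=shot('top'); im=d['image']; hsv=cv2.cvtColor(im,cv2.COLOR_RGB2HSV)
c=im[90:310,190:480]; cv2.imwrite('pics/c1.png',cv2.resize(c,None,fx=2.75,fy=2.7,interpolation=cv2.INTER_CUBIC)[:,:,::-1])
b=cv2.inRange(hsv,(100,120,40),(130,255,255))
r=cv2.inRange(hsv,(0,120,60),(8,255,255))|cv2.inRange(hsv,(172,120,60),(180,255,255))
for nm,m in(('b',b),('r',r)):
    n,l,st,ce=cv2.connectedComponentsWithStats(m)
    for i in range(1,n):
        if st[i,4]>25:
            pts=np.argwhere(l==i)[:,::-1].astype(np.float32)
            print(nm,st[i],ce[i].round(1),cv2.minAreaRect(pts),cast(d,ce[i],0.012).round(4))
E
```

```text
b [ 217   51   48   31 1413] [240.4  65.5] ((240.5, 66.0), (46.99999237060547, 29.999996185302734), 0.0) [[0.8702 0.2693 0.012 ]]
b [239 157   9  19 107] [242.8 166. ] ((242.81764221191406, 165.92942810058594), (19.089879989624023, 5.531727313995361), 77.47119140625) [[0.6597 0.2613 0.012 ]]
b [263 163   8  20 108] [266.5 172.5] ((266.48077392578125, 172.4038543701172), (19.415496826171875, 5.4912519454956055), 78.69007110595703) [[0.646  0.2139 0.012 ]]
b [ 380  229   79   69 2373] [420. 275.] ((417.1509094238281, 263.2179870605469), (62.41376495361328, 76.63141632080078), 83.92753601074219) [[ 0.4404 -0.0888  0.012 ]]
b [401 233   5  25  60] [402.2 242.7] ((403.0, 245.0), (24.0, 4.0), 90.0) [[ 0.5044 -0.0545  0.012 ]]
b [378 236   5  18  47] [379.7 244.7] ((380.0294189453125, 244.38233947753906), (17.026622772216797, 3.3746464252471924), 85.60128784179688) [[ 0.5005 -0.0099  0.012 ]]
r [215 168  12  21 147] [220.3 177.7] ((220.15000915527344, 177.45001220703125), (20.55480194091797, 6.957010269165039), 71.56504821777344) [[0.6362 0.3064 0.012 ]]
r [544 303   8  18  50] [547.3 311.1] ((547.2000122070312, 311.4000244140625), (2.5298216342926025, 18.34120750427246), 18.434947967529297) [[ 0.366  -0.3448  0.012 ]]
```

View pics/c1.png

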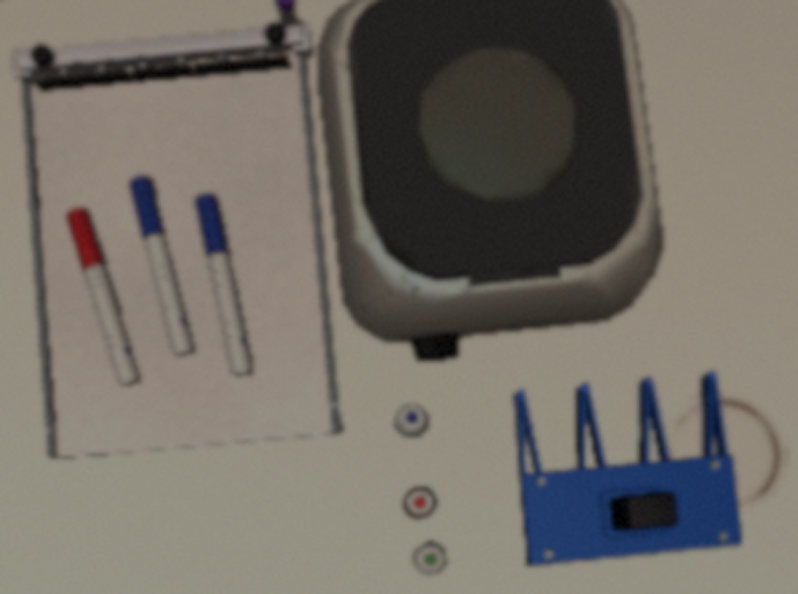

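```bash
cat > m.py <<'E'
from h import *
d=shot('top')
f=lambda p:np.array(p)/[2.75,2.7]+[190,90]
def C(p,z): return cast(d,f(p),z)[:,:2]
N=C([(51,457),(341,432)],.003); print('near corners',N.round(4),np.linalg.norm(N[0]-N[1]))
L=C([(28,85),(51,450)],.012);R=C([(303,60),(338,430)],.012)
for q in(L,R): v=q[0]-q[1];print('rail dir',np.degrees(np.arctan2(v[1],v[0])))
v=N[0]-N[1];print('near dir',np.degrees(np.arctan2(v[1],v[0]))-90)
F=C([(36,88),(290,65)],.02);v=F[0]-F[1];print('pad dir',F.round(4),np.degrees(np.arctan2(v[1],v[0]))-90)
D=C([(524,480),(728,458),(740,543),(528,563)],.025);print('deck',D.round(4),D.mean(0),[np.linalg.norm(D[i]-D[i-1]) for i in range(4)])
n=C([(519,392),(583,386),(647,380),(710,374)],.02);print('noses',n.round(4),n.mean(0));v=n[0]-n[3];print(np.degrees(np.arctan2(v[1],v[0]))-90, np.linalg.norm(v))
v=n.mean(0)-D.mean(0);print('rake axis',np.degrees(np.arctan2(v[1],v[0])),np.linalg.norm(v))
print('grip top',C([(650,510)],.106))
th=np.radians(np.degrees(np.arctan2(*( (N[0]-N[1])[::-1])))-90)
for nm,a,b in(('red',(129,383),(78,209)),('bl',(183,352),(141,178)),('br',(242,373),(207,196))):
    P=C([a,b],.012);print(nm,P.round(4),np.linalg.norm(P[0]-P[1]),'ang',np.degrees(np.arctan2(*(P[1]-P[0])[::-1])))
print('vials',C([(411,420),(420,502),(430,558)],.054).round(4))
E
python3 m.py
```

```text
near corners [[0.4738 0.3297]
 [0.4913 0.1197]] 0.2106607335256389
rail dir 4.472107756104499
rail dir 5.093864224013089
near dir 4.777601466332456
pad dir [[0.7478 0.3417]
 [0.7633 0.1557]] 4.762796883590028
deck [[ 0.4547 -0.0096]
 [ 0.4696 -0.1555]
 [ 0.4081 -0.1628]
 [ 0.3952 -0.0117]] [ 0.43188351 -0.08488648] [np.float64(0.05957342171477543), np.float64(0.1466737964810018), np.float64(0.06191441114445426), np.float64(0.15169611530450824)]
noses [[ 0.5187 -0.0074]
 [ 0.5229 -0.0532]
 [ 0.527  -0.0994]
 [ 0.5313 -0.1451]] [ 0.52496862 -0.0762508 ]
5.212396964511143 0.13827039576115338
rake axis 5.300264213402447 0.09348482199460507
grip top [[ 0.43151209 -0.0836385 ]]
red [[0.5274 0.272 ]
 [0.6573 0.3106]] 0.13548722962436655 ang 16.560912319583903
bl [[0.55   0.2331]
 [0.6802 0.2647]] 0.13400860455946445 ang 13.638212388633567
br [[0.5343 0.1906]
 [0.6662 0.2164]] 0.1343771443832411 ang 11.07792154224714
vials [[0.4963 0.071 ]
 [0.4388 0.0652]
 [0.3997 0.0587]]
```

The crop shows:
- **Tray:** near corners at (51,457) and (341,432), yaw about 4.8°.
- **Rake:** deck corners at (524,480) to (740,543), yaw about 5.2°, origin about (0.430, −0.085).
- **Pens:** they lean left, with near ends close to the three lanes.

Next I move above the grip.

Call:
jog_arm:
  plan:
    - {"dx": -24, "dy": -30, "grip": 0}
    - {"dx": -24, "dy": -30, "grip": 0}
    - {"dx": -24, "dy": -30, "grip": 0}
    - {"dx": -24, "dy": -30, "grip": 0}
    - {"dx": -24, "dy": -30, "grip": 0}
    - {"dx": -24, "dy": -30, "grip": 0}
    - {"dx": -24, "dy": -30, "grip": 0}
    - {"dx": -24, "dy": -30, "grip": 0}
    - {"dx": -24, "dy": -30, "grip": 0}
    - {"dx": -24, "dy": -30, "grip": 0}
    - {"dx": -24, "dy": -30, "grip": 0}
    - {"dx": -24, "dy": -30, "grip": 0}
    - {"dx": -24, "dy": -30, "grip": 0}
    - {"dx": -24, "dy": -30, "grip": 0}
    - {"dx": -24, "dy": -30, "grip": 0}
    - {"dx": -24, "dy": -30, "grip": 0}
    - {"dx": -24, "dy": -30, "grip": 0}
    - {"dx": -24, "dy": -30, "grip": 0}

```text
$.plan[0]: bad value
```

Call:
jog_arm:
  plan:
    - {"az": 1}
    - {"az": 1}
    - {"az": 1}
    - {"az": 1}
    - {"az": 1}
    - {"az": 1}
    - {"az": 1}
    - {"az": 1}
    - {"az": 1}
    - {"az": 1}
    - {"az": 1}
    - {"az": 0.5}
    - {}

```text
$.plan[0]: bad value
```

```bash
cat >> h.py <<'E'
from scipy.spatial.transform import Rotation as Ro
O=np.array([.632,.2372]);TH=np.radians(4.78)
def st():
    s=sensors.get_state();w=s['ee_rot'];R=Ro.from_quat([*w[1:],w[0]]).as_matrix();p=s['position']
    e=p[:2]-O;U=np.array([np.cos(TH),np.sin(TH)])
    print('t',round(s['clock'],2),'tcp',p.round(4),'yaw_y',np.degrees(np.arctan2(R[1,1],R[0,1])).round(2),'zdir',R[:,2].round(4),'F',s['contact_force'].round(2),'M',s['moment'].round(2),'w',s['width'].round(4),'gf',round(s['gripper_force'],1),'trayxy',(e@U).round(4),(e@[-U[1],U[0]]).round(4))
    return s,p,R
def go(x,y,z,yaw,s=None):
    s,p,R=st();D=R.T@(np.array([x,y,z])-p);y0=np.degrees(np.arctan2(R[1,1],R[0,1]))
    print('need tool mm',(D*1000).round(1),'az',round(-(yaw-y0)/6,3),'q',s['qpos'].round(2))
E
python3 - <<'E'
from h import *
go(.430,-.085,.235,5.2)
shot('wrist','w1.png')
E
```

```text
Traceback (most recent call last):
  File "h.py", line 29, in go
    s,p,R=st();D=R.T@(np.array([x,y,z])-p);y0=np.degrees(np.arctan2(R[1,1],R[0,1]))
          ~~^^
  File "h.py", line 26, in st
    print('t',round(s['clock'],2),'tcp',p.round(4),'yaw_y',np.degrees(np.arctan2(R[1,1],R[0,1])).round(2),'zdir',R[:,2].round(4),'F',s['contact_force'].round(2),'M',s['moment'].round(2),'w',s['width'].round(4),'gf',round(s['gripper_force'],1),'trayxy',(e@U).round(4),(e@[-U[1],U[0]]).round(4))
                                                                                                                                                                                              ^^^^^^^^^^^^^^^^
AttributeError: 'float' object has no attribute 'round'
```

Call:
jog_arm:
  plan:
    - {"dx": -24, "dy": -30, "dz": 0, "ax": 0, "ay": 0, "az": 0, "grip": 0}

```text
clock: 0.28
position: [0.1713, 0.5217, 0.4039]
ee_rot: [-0.001, 0.136, 0.991, 0.002]
contact_force: [1.3, 0.2, -0.2]
width: 0.0855
gripper_force: 0.0
```

```bash
sed -i "s/s\['width'\].round(4)/round(float(s['width']),4)/" h.py; python3 -c "
from h import *
go(.430,-.085,.39,5.2)"
```

```text
t 0.28 tcp [0.1713 0.5217 0.4039] yaw_y 74.34 zdir [-0.0011  0.005  -1.    ] F [ 1.3   0.18 -0.15] M [-0.04 -0.04 -0.01] w 0.0855 gf 0.0 trayxy -0.4354 0.3219
need tool mm [-412.9 -514.3   10.6] az 11.523 q [ 1.13  0.24  1.56  0.    1.34 -0.17]
```

All keys are required in each row.

Call:
jog_arm:
  plan:
    - {"dx": -24, "dy": -30, "dz": 0, "ax": 0, "ay": 0, "az": 0, "grip": 0}
    - {"dx": -24, "dy": -30, "dz": 0, "ax": 0, "ay": 0, "az": 0, "grip": 0}
    - {"dx": -24, "dy": -30, "dz": 0, "ax": 0, "ay": 0, "az": 0, "grip": 0}
    - {"dx": -24, "dy": -30, "dz": 0, "ax": 0, "ay": 0, "az": 0, "grip": 0}
    - {"dx": -24, "dy": -30, "dz": 0, "ax": 0, "ay": 0, "az": 0, "grip": 0}
    - {"dx": -24, "dy": -30, "dz": 0, "ax": 0, "ay": 0, "az": 0, "grip": 0}
    - {"dx": -24, "dy": -30, "dz": 0, "ax": 0, "ay": 0, "az": 0, "grip": 0}
    - {"dx": -24, "dy": -30, "dz": 0, "ax": 0, "ay": 0, "az": 0, "grip": 0}
    - {"dx": -24, "dy": -30, "dz": 0, "ax": 0, "ay": 0, "az": 0, "grip": 0}
    - {"dx": -24, "dy": -30, "dz": 0, "ax": 0, "ay": 0, "az": 0, "grip": 0}
    - {"dx": -24, "dy": -30, "dz": 0, "ax": 0, "ay": 0, "az": 0, "grip": 0}
    - {"dx": -24, "dy": -30, "dz": 0, "ax": 0, "ay": 0, "az": 0, "grip": 0}
    - {"dx": -24, "dy": -30, "dz": 0, "ax": 0, "ay": 0, "az": 0, "grip": 0}
    - {"dx": -24, "dy": -30, "dz": 0, "ax": 0, "ay": 0, "az": 0, "grip": 0}
    - {"dx": -24, "dy": -30, "dz": 0, "ax": 0, "ay": 0, "az": 0, "grip": 0}
    - {"dx": -24, "dy": -30, "dz": 0, "ax": 0, "ay": 0, "az": 0, "grip": 0}
    - {"dx": -24, "dy": -30, "dz": 0, "ax": 0, "ay": 0, "az": 0, "grip": 0}

```text
clock: 1.7
position: [0.4252, -0.0864, 0.4047]
ee_rot: [0.0, 0.138, 0.99, 0.0]
contact_force: [1.0, 1.8, 0.8]
width: 0.0855
gripper_force: 0.0
```

Call:
jog_arm:
  plan:
    - {"dx": 0, "dy": 0, "dz": 0, "ax": 0, "ay": 0, "az": 1, "grip": 0}
    - {"dx": 0, "dy": 0, "dz": 0, "ax": 0, "ay": 0, "az": 1, "grip": 0}
    - {"dx": 0, "dy": 0, "dz": 0, "ax": 0, "ay": 0, "az": 1, "grip": 0}
    - {"dx": 0, "dy": 0, "dz": 0, "ax": 0, "ay": 0, "az": 1, "grip": 0}
    - {"dx": 0, "dy": 0, "dz": 0, "ax": 0, "ay": 0, "az": 1, "grip": 0}
    - {"dx": 0, "dy": 0, "dz": 0, "ax": 0, "ay": 0, "az": 1, "grip": 0}
    - {"dx": 0, "dy": 0, "dz": 0, "ax": 0, "ay": 0, "az": 1, "grip": 0}
    - {"dx": 0, "dy": 0, "dz": 0, "ax": 0, "ay": 0, "az": 1, "grip": 0}
    - {"dx": 0, "dy": 0, "dz": 0, "ax": 0, "ay": 0, "az": 1, "grip": 0}
    - {"dx": 0, "dy": 0, "dz": 0, "ax": 0, "ay": 0, "az": 1, "grip": 0}
    - {"dx": 0, "dy": 0, "dz": 0, "ax": 0, "ay": 0, "az": 1, "grip": 0}
    - {"dx": 0, "dy": 0, "dz": 0, "ax": 0, "ay": 0, "az": 0.5, "grip": 0}
    - {"dx": 0, "dy": 0, "dz": 0, "ax": 0, "ay": 0, "az": 0, "grip": 0}
    - {"dx": 0, "dy": 0, "dz": 0, "ax": 0, "ay": 0, "az": 0, "grip": 0}

```text
clock: 2.87
position: [0.425, -0.0844, 0.4046]
ee_rot: [-0.0, 0.674, 0.739, -0.0]
contact_force: [0.4, 0.9, -0.6]
width: 0.0858
gripper_force: 0.0
```

```bash
python3 - <<'E'
from h import *
go(.430,-.085,.235,5.2)
shot('wrist','w1.png')
E
```

```text
t 2.87 tcp [ 0.425  -0.0844  0.4046] yaw_y 5.23 zdir [-2.e-04  1.e-04 -1.e+00] F [ 0.44  0.89 -0.65] M [-0.02  0.   -0.  ] w 0.0858 gf 0.0 trayxy -0.233 -0.3032
need tool mm [ -1.1   4.9 169.6] az 0.005 q [-0.36  0.06  1.78  0.    1.3  -0.45]
```

View pics/w1.png

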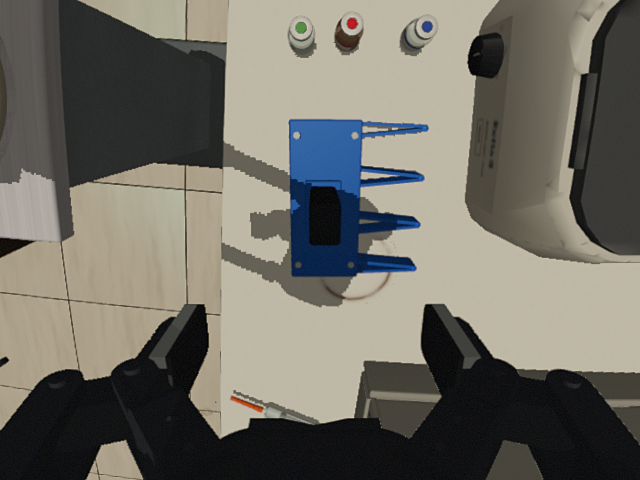

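The wrist view shows the rake squarely below: deck corners (289,120) to (362,276), grip top at (325,215), and noses at (427,128) to (414,268).

```bash
python3 - <<'E'
from h import *
d=shot('wrist')
D=cast(d,[(289.5,120.5),(360,121.5),(362,276),(291.5,276)],.025)[:,:2];print(D.round(4),D.mean(0))
n=cast(d,[(427,128),(423,177.5),(418.5,223.5),(414,268)],.02)[:,:2];print(n.round(4),n.mean(0))
v=n.mean(0)-D.mean(0);print(np.degrees(np.arctan2(v[1],v[0])),np.linalg.norm(v))
v=n[0]-n[3];print(np.degrees(np.arctan2(v[1],v[0]))-90)
for a,b in((0,3),(1,2)): v=D[a]-D[b];print(np.degrees(np.arctan2(v[1],v[0]))-90,np.linalg.norm(v))
print(cast(d,[(325,187.5),(325,245)],.106))
E
```

```text
[[ 0.3961 -0.0109]
 [ 0.4593 -0.0059]
 [ 0.4804 -0.1555]
 [ 0.409  -0.162 ]] [ 0.43621077 -0.08358913]
[[ 0.5223 -0.0054]
 [ 0.5264 -0.0511]
 [ 0.5299 -0.0966]
 [ 0.5336 -0.144 ]] [ 0.52805747 -0.07429383]
5.778916343515696 0.09231586682966915
4.670653567949458
4.89270907319721 0.1516360548396432
8.03220302644749 0.15104501510631432
[[ 0.43027887 -0.05434085  0.106     ]
 [ 0.43465774 -0.09811302  0.106     ]]
```

Call:
jog_arm:
  plan:
    - {"dx": 0, "dy": 7, "dz": 20, "ax": 0, "ay": 0, "az": 0, "grip": 0}
    - {"dx": 0, "dy": 0, "dz": 25, "ax": 0, "ay": 0, "az": 0, "grip": 0}
    - {"dx": 0, "dy": 0, "dz": 25, "ax": 0, "ay": 0, "az": 0, "grip": 0}
    - {"dx": 0, "dy": 0, "dz": 25, "ax": 0, "ay": 0, "az": 0, "grip": 0}
    - {"dx": 0, "dy": 0, "dz": 25, "ax": 0, "ay": 0, "az": 0, "grip": 0}
    - {"dx": 0, "dy": 0, "dz": 20, "ax": 0, "ay": 0, "az": 0, "grip": 0}
    - {"dx": 0, "dy": 0, "dz": 15, "ax": 0, "ay": 0, "az": 0, "grip": 0}
    - {"dx": 0, "dy": 0, "dz": 10, "ax": 0, "ay": 0, "az": 0, "grip": 0}
    - {"dx": 0, "dy": 0, "dz": 4, "ax": 0, "ay": 0, "az": 0, "grip": 0}
    - {"dx": 0, "dy": 0, "dz": 0, "ax": 0, "ay": 0, "az": 0, "grip": 0}

```text
clock: 3.8
position: [0.4319, -0.0836, 0.2349]
ee_rot: [-0.001, 0.675, 0.738, -0.0]
contact_force: [-0.3, -0.1, -0.6]
width: 0.0853
gripper_force: 0.0
```

Call:
jog_arm:
  plan:
    - {"dx": 0, "dy": 0, "dz": 0, "ax": 0, "ay": 0, "az": 0, "grip": 0.3}
    - {"dx": 0, "dy": 0, "dz": 0, "ax": 0, "ay": 0, "az": 0, "grip": 0.5}
    - {"dx": 0, "dy": 0, "dz": 0, "ax": 0, "ay": 0, "az": 0, "grip": 0.6}
    - {"dx": 0, "dy": 0, "dz": 0, "ax": 0, "ay": 0, "az": 0, "grip": 0.7}
    - {"dx": 0, "dy": 0, "dz": 0, "ax": 0, "ay": 0, "az": 0, "grip": 0.8}
    - {"dx": 0, "dy": 0, "dz": 0, "ax": 0, "ay": 0, "az": 0, "grip": 0.9}
    - {"dx": 0, "dy": 0, "dz": 0, "ax": 0, "ay": 0, "az": 0, "grip": 1}
    - {"dx": 0, "dy": 0, "dz": 0, "ax": 0, "ay": 0, "az": 0, "grip": 1}
    - {"dx": 0, "dy": 0, "dz": 0, "ax": 0, "ay": 0, "az": 0, "grip": 1}
    - {"dx": 0, "dy": 0, "dz": 0, "ax": 0, "ay": 0, "az": 0, "grip": 1}
    - {"dx": 0, "dy": 0, "dz": 0, "ax": 0, "ay": 0, "az": 0, "grip": 1}
  grip_force: 80

```text
clock: 4.72
position: [0.4325, -0.0838, 0.2363]
ee_rot: [0.001, 0.675, 0.738, 0.0]
contact_force: [0.4, 1.1, 5.4]
width: 0.0232
gripper_force: 78.8
```

```bash
python3 -c "
from h import *
st()"
```

```text
t 4.72 tcp [ 0.4325 -0.0838  0.2363] yaw_y 5.14 zdir [ 1.4e-03 -3.0e-04 -1.0e+00] F [0.44 1.12 5.41] M [0.08 0.21 0.01] w 0.0232 gf 78.8 trayxy -0.2256 -0.3033
```

Call:
jog_arm:
  plan:
    - {"dx": 0, "dy": 0, "dz": -4, "ax": 0, "ay": 0, "az": 0, "grip": 1}
    - {"dx": 0, "dy": 0, "dz": -10, "ax": 0, "ay": 0, "az": 0, "grip": 1}
    - {"dx": 0, "dy": -5, "dz": -20, "ax": 0, "ay": 0, "az": 0, "grip": 1}
    - {"dx": 0, "dy": -5, "dz": -25, "ax": 0, "ay": 0, "az": 0, "grip": 1}
    - {"dx": 0, "dy": -10, "dz": -25, "ax": 0, "ay": 0, "az": 0, "grip": 1}
    - {"dx": 0, "dy": -10, "dz": -25, "ax": 0, "ay": 0, "az": 0, "grip": 1}
    - {"dx": 0, "dy": 0, "dz": -25, "ax": 0, "ay": 0, "az": 0, "grip": 1}
    - {"dx": 0, "dy": 0, "dz": -16, "ax": 0, "ay": 0, "az": 0.06, "grip": 1}
    - {"dx": 0, "dy": 0, "dz": 0, "ax": 0, "ay": 0, "az": 0, "grip": 1}

```text
clock: 5.47
position: [0.4027, -0.0867, 0.3886]
ee_rot: [0.003, 0.677, 0.736, 0.001]
contact_force: [0.3, -0.1, -3.7]
width: 0.0233
gripper_force: 79.0
```

Call:
jog_arm:
  plan:
    - {"dx": 10, "dy": 0, "dz": 0, "ax": 0, "ay": 0, "az": 0, "grip": 1}
    - {"dx": 20, "dy": 0, "dz": 0, "ax": 0, "ay": 0, "az": 0, "grip": 1}
    - {"dx": 25, "dy": 0, "dz": 0, "ax": 0, "ay": 0, "az": 0, "grip": 1}
    - {"dx": 25, "dy": 0, "dz": 0, "ax": 0, "ay": 0, "az": 0, "grip": 1}
    - {"dx": 25, "dy": 0, "dz": 0, "ax": 0, "ay": 0, "az": 0, "grip": 1}
    - {"dx": 25, "dy": 0, "dz": 0, "ax": 0, "ay": 0, "az": 0, "grip": 1}
    - {"dx": 25, "dy": 0, "dz": 0, "ax": 0, "ay": 0, "az": 0, "grip": 1}
    - {"dx": 25, "dy": 0, "dz": 0, "ax": 0, "ay": 0, "az": 0, "grip": 1}
    - {"dx": 25, "dy": 0, "dz": 0, "ax": 0, "ay": 0, "az": 0, "grip": 1}
    - {"dx": 25, "dy": 0, "dz": 0, "ax": 0, "ay": 0, "az": 0, "grip": 1}
    - {"dx": 25, "dy": 0, "dz": 0, "ax": 0, "ay": 0, "az": 0, "grip": 1}
    - {"dx": 25, "dy": 0, "dz": 0, "ax": 0, "ay": 0, "az": 0, "grip": 1}
    - {"dx": 15, "dy": 0, "dz": 0, "ax": 0, "ay": 0, "az": 0, "grip": 1}
    - {"dx": 10, "dy": 0, "dz": 0, "ax": 0, "ay": 0, "az": 0, "grip": 1}
    - {"dx": 0, "dy": 0, "dz": 0, "ax": 0, "ay": 0, "az": 0, "grip": 1}
    - {"dx": 0, "dy": 0, "dz": 0, "ax": 0, "ay": 0, "az": 0, "grip": 1}

```text
clock: 6.8
position: [0.3762, 0.2175, 0.3844]
ee_rot: [-0.0, 0.676, 0.736, -0.002]
contact_force: [-1.1, -0.0, -3.2]
width: 0.0231
gripper_force: 78.9
```

```bash
python3 - <<'E'
from h import *
go(.4106,.2212,.2523,4.78)
E
```

```text
t 6.8 tcp [0.3762 0.2175 0.3844] yaw_y 4.87 zdir [-0.0028 -0.0018 -1.    ] F [-1.09 -0.03 -3.2 ] M [-0.03 -0.   -0.05] w 0.0231 gf 78.9 trayxy -0.2566 0.0017
need tool mm [  0.9  35.  132. ] az 0.014 q [ 0.36  0.08  1.81 -0.    1.26  0.28]
```

Call:
jog_arm:
  plan:
    - {"dx": 0, "dy": 0, "dz": 20, "ax": 0, "ay": 0, "az": 0, "grip": 1}
    - {"dx": 0, "dy": 0, "dz": 25, "ax": 0, "ay": 0, "az": 0, "grip": 1}
    - {"dx": 0, "dy": 0, "dz": 25, "ax": 0, "ay": 0, "az": 0, "grip": 1}
    - {"dx": 0, "dy": 0, "dz": 25, "ax": 0, "ay": 0, "az": 0, "grip": 1}
    - {"dx": 0, "dy": 0, "dz": 20, "ax": 0, "ay": 0, "az": 0, "grip": 1}
    - {"dx": 1, "dy": 0, "dz": 15, "ax": 0, "ay": 0, "az": 0.01, "grip": 1}
    - {"dx": 0, "dy": 0, "dz": 0, "ax": 0, "ay": 0, "az": 0, "grip": 1}
    - {"dx": 0, "dy": 10, "dz": 0, "ax": 0, "ay": 0, "az": 0, "grip": 1}
    - {"dx": 0, "dy": 10, "dz": 0, "ax": 0, "ay": 0, "az": 0, "grip": 1}
    - {"dx": 0, "dy": 0, "dz": 0, "ax": 0, "ay": 0, "az": 0, "grip": 1}
    - {"dx": 0, "dy": 0, "dz": 0, "ax": 0, "ay": 0, "az": 0, "grip": 1}

```text
clock: 7.72
position: [0.3984, 0.2203, 0.2569]
ee_rot: [0.001, 0.678, 0.735, 0.002]
contact_force: [-0.3, 1.2, -3.6]
width: 0.0231
gripper_force: 79.1
```

```bash
python3 - <<'E'
from h import *
go(.4106,.2212,.2413,4.78)
d=shot('top');shot('wrist','w2.png')
c=d['image'][90:320,170:400]; cv2.imwrite('pics/c2.png',cv2.resize(c,None,fx=2.6,fy=2.6,interpolation=cv2.INTER_CUBIC)[:,:,::-1])
E
```

```text
t 7.72 tcp [0.3984 0.2203 0.2569] yaw_y 4.67 zdir [ 0.0033  0.0012 -1.    ] F [-0.26  1.15 -3.63] M [-0.01  0.04 -0.03] w 0.0231 gf 79.1 trayxy -0.2342 0.0026
need tool mm [-0.1 12.2 15.7] az -0.018 q [ 0.35  0.24  1.98 -0.    0.92  0.27]
```

View pics/c2.png

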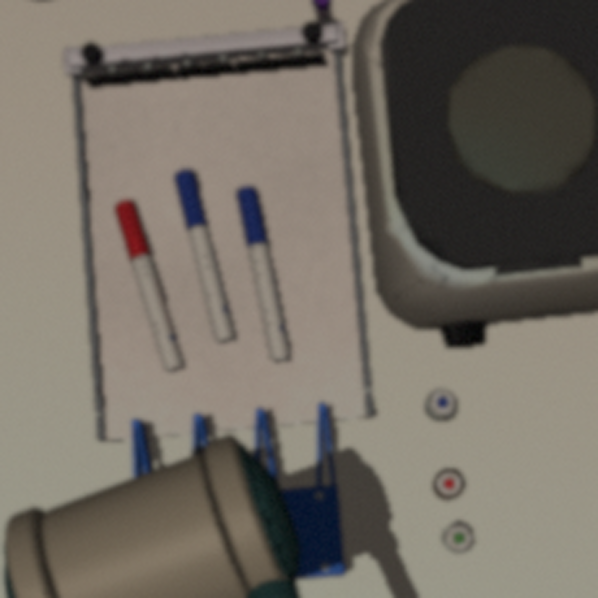

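View pics/w2.png

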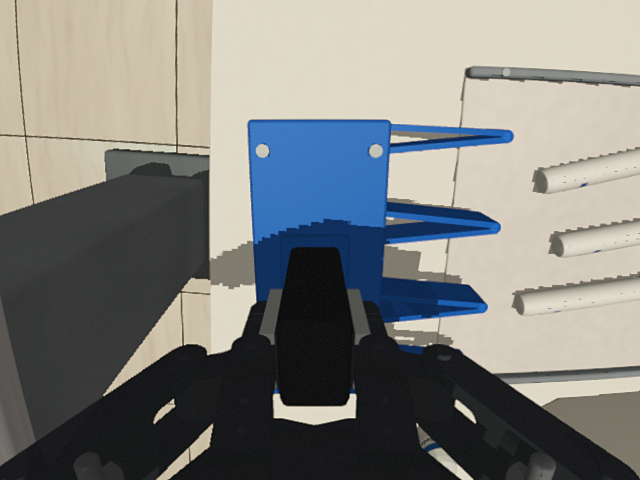

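The crop shows the noses at (138,421), (201,415), (262,410) and (323,405). The pen near ends are at (174,368), (226,340) and (282,360), one in front of each lane. The wrist view agrees.

```bash
python3 - <<'E'
from h import *
d=shot('top')
U=np.array([np.cos(TH),np.sin(TH)]);V=np.array([-U[1],U[0]])
def T(p,z):
    e=cast(d,np.array(p)/2.6+[170,90],z)[:,:2]-O; return (np.c_[e@U,e@V]*1000).round(1)
print('noses',T([(138,421),(201,415),(262,410),(323,405)],.043).tolist())
print('near',T([(174,368),(226,340),(282,360)],.012).tolist(),'far',T([(124,203),(186,171),(246,188)],.012).tolist())
print('rails',T([(80,75),(101,438),(338,55),(372,415)],.012).tolist(), 'pads',T([(92,85),(323,62)],.02).tolist())
E
```

```text
noses [[-140.9, 68.7], [-140.6, 21.8], [-140.8, -23.4], [-141.1, -68.5]]
near [[-100.7, 43.3], [-82.9, 2.1], [-101.9, -39.2]] far [[30.1, 72.5], [50.6, 22.8], [33.0, -22.3]]
rails [[134.9, 100.2], [-149.0, 102.9], [131.8, -101.7], [-149.6, -103.6]] pads [[123.4, 89.9], [124.7, -89.7]]
```

Call:
jog_arm:
  plan:
    - {"dx": 2, "dy": 0, "dz": 5, "ax": 0, "ay": 0, "az": 0, "grip": 1}
    - {"dx": 0, "dy": 0, "dz": 5, "ax": 0, "ay": 0, "az": 0, "grip": 1}
    - {"dx": 0, "dy": 0, "dz": 3, "ax": 0, "ay": 0, "az": 0, "grip": 1}
    - {"dx": 0, "dy": 0, "dz": 2, "ax": 0, "ay": 0, "az": 0, "grip": 1}
    - {"dx": 0, "dy": 0, "dz": 0, "ax": 0, "ay": 0, "az": 0, "grip": 1}
    - {"dx": 0, "dy": 0, "dz": 0, "ax": 0, "ay": 0, "az": 0, "grip": 1}

```text
clock: 8.37
position: [0.3964, 0.2222, 0.2405]
ee_rot: [-0.0, 0.677, 0.736, -0.0]
contact_force: [-0.6, 0.8, -2.5]
width: 0.023
gripper_force: 79.2
```

Call:
jog_arm:
  plan:
    - {"dx": 0, "dy": 5, "dz": 0, "ax": 0, "ay": 0, "az": 0, "grip": 1}
    - {"dx": 0, "dy": 5, "dz": 0, "ax": 0, "ay": 0, "az": 0, "grip": 1}
    - {"dx": 0, "dy": 5, "dz": 0, "ax": 0, "ay": 0, "az": 0, "grip": 1}
    - {"dx": 0, "dy": 5, "dz": 0, "ax": 0, "ay": 0, "az": 0, "grip": 1}
    - {"dx": 0, "dy": 5, "dz": 0, "ax": 0, "ay": 0, "az": 0, "grip": 1}
    - {"dx": 0, "dy": 5, "dz": 0, "ax": 0, "ay": 0, "az": 0, "grip": 1}
    - {"dx": 0, "dy": 5, "dz": 0, "ax": 0, "ay": 0, "az": 0, "grip": 1}
    - {"dx": 0, "dy": 5, "dz": 0, "ax": 0, "ay": 0, "az": 0, "grip": 1}
    - {"dx": 0, "dy": 5, "dz": 0, "ax": 0, "ay": 0, "az": 0, "grip": 1}
    - {"dx": 0, "dy": 5, "dz": 0, "ax": 0, "ay": 0, "az": 0, "grip": 1}
    - {"dx": 0, "dy": 5, "dz": 0, "ax": 0, "ay": 0, "az": 0, "grip": 1}
    - {"dx": 0, "dy": 5, "dz": 0, "ax": 0, "ay": 0, "az": 0, "grip": 1}
    - {"dx": 0, "dy": 5, "dz": 0, "ax": 0, "ay": 0, "az": 0, "grip": 1}
    - {"dx": 0, "dy": 5, "dz": 0, "ax": 0, "ay": 0, "az": 0, "grip": 1}
    - {"dx": 0, "dy": 5, "dz": 0, "ax": 0, "ay": 0, "az": 0, "grip": 1}
    - {"dx": 0, "dy": 5, "dz": 0, "ax": 0, "ay": 0, "az": 0, "grip": 1}
    - {"dx": 0, "dy": 5, "dz": 0, "ax": 0, "ay": 0, "az": 0, "grip": 1}
    - {"dx": 0, "dy": 5, "dz": 0, "ax": 0, "ay": 0, "az": 0, "grip": 1}
    - {"dx": 0, "dy": 0, "dz": 0, "ax": 0, "ay": 0, "az": 0, "grip": 1}

```text
clock: 9.95
position: [0.4875, 0.2297, 0.2408]
ee_rot: [0.0, 0.677, 0.736, 0.001]
contact_force: [-0.5, 0.4, -2.4]
width: 0.023
gripper_force: 79.1
```

```bash
python3 - <<'E'
from h import *
st()
d=shot('wrist','w3.png')
E
```

```text
t 9.95 tcp [0.4875 0.2297 0.2408] yaw_y 4.71 zdir [ 1.7e-03  5.0e-04 -1.0e+00] F [-0.49  0.43 -2.44] M [ 0.01 -0.   -0.01] w 0.023 gf 79.1 trayxy -0.1446 0.0046
```

View pics/w3.png

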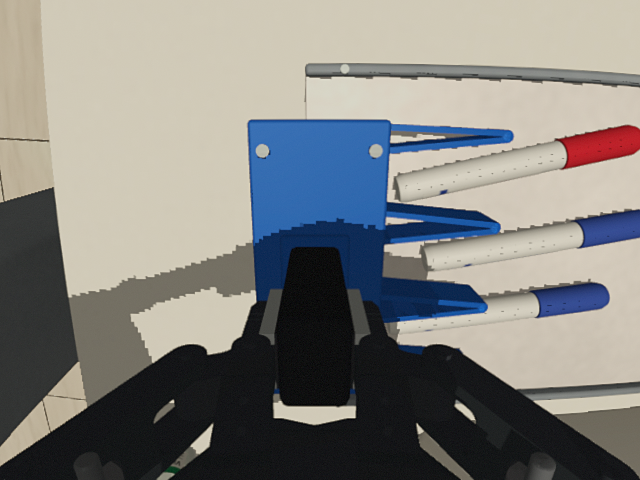

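Each pen's near end is inside its own lane. I continue combing.

Call:
jog_arm:
  plan:
    - {"dx": 0, "dy": 5, "dz": 0, "ax": 0, "ay": 0, "az": 0, "grip": 1}
    - {"dx": 0, "dy": 5, "dz": 0, "ax": 0, "ay": 0, "az": 0, "grip": 1}
    - {"dx": 0, "dy": 5, "dz": 0, "ax": 0, "ay": 0, "az": 0, "grip": 1}
    - {"dx": 0, "dy": 5, "dz": 0, "ax": 0, "ay": 0, "az": 0, "grip": 1}
    - {"dx": 0, "dy": 5, "dz": 0, "ax": 0, "ay": 0, "az": 0, "grip": 1}
    - {"dx": 0, "dy": 5, "dz": 0, "ax": 0, "ay": 0, "az": 0, "grip": 1}
    - {"dx": 0, "dy": 5, "dz": 0, "ax": 0, "ay": 0, "az": 0, "grip": 1}
    - {"dx": 0, "dy": 5, "dz": 0, "ax": 0, "ay": 0, "az": 0, "grip": 1}
    - {"dx": 0, "dy": 5, "dz": 0, "ax": 0, "ay": 0, "az": 0, "grip": 1}
    - {"dx": 0, "dy": 5, "dz": 0, "ax": 0, "ay": 0, "az": 0, "grip": 1}
    - {"dx": 0, "dy": 5, "dz": 0, "ax": 0, "ay": 0, "az": 0, "grip": 1}
    - {"dx": 0, "dy": 5, "dz": 0, "ax": 0, "ay": 0, "az": 0, "grip": 1}
    - {"dx": 0, "dy": 5, "dz": 0, "ax": 0, "ay": 0, "az": 0, "grip": 1}
    - {"dx": 0, "dy": 5, "dz": 0, "ax": 0, "ay": 0, "az": 0, "grip": 1}
    - {"dx": 0, "dy": 5, "dz": 0, "ax": 0, "ay": 0, "az": 0, "grip": 1}
    - {"dx": 0, "dy": 5, "dz": 0, "ax": 0, "ay": 0, "az": 0, "grip": 1}
    - {"dx": 0, "dy": 0, "dz": 0, "ax": 0, "ay": 0, "az": 0, "grip": 1}

```text
clock: 11.42
position: [0.5672, 0.2362, 0.2408]
ee_rot: [0.0, 0.677, 0.736, 0.001]
contact_force: [0.9, -0.5, -1.9]
width: 0.0234
gripper_force: 79.1
```

```bash
python3 - <<'E'
from h import *
st()
E
```

```text
t 11.42 tcp [0.5672 0.2362 0.2408] yaw_y 4.71 zdir [ 1.7e-03  4.0e-04 -1.0e+00] F [ 0.88 -0.46 -1.93] M [0.03 0.04 0.01] w 0.0234 gf 79.1 trayxy -0.0647 0.0044
```

Call:
jog_arm:
  plan:
    - {"dx": 0, "dy": 4, "dz": 0, "ax": 0, "ay": 0, "az": 0, "grip": 1}
    - {"dx": 0, "dy": 4, "dz": 0, "ax": 0, "ay": 0, "az": 0, "grip": 1}
    - {"dx": 0, "dy": 4, "dz": 0, "ax": 0, "ay": 0, "az": 0, "grip": 1}
    - {"dx": 0, "dy": 4, "dz": 0, "ax": 0, "ay": 0, "az": 0, "grip": 1}
    - {"dx": 0, "dy": 4, "dz": 0, "ax": 0, "ay": 0, "az": 0, "grip": 1}
    - {"dx": 0, "dy": 4, "dz": 0, "ax": 0, "ay": 0, "az": 0, "grip": 1}
    - {"dx": 0, "dy": 4, "dz": 0, "ax": 0, "ay": 0, "az": 0, "grip": 1}
    - {"dx": 0, "dy": 4, "dz": 0, "ax": 0, "ay": 0, "az": 0, "grip": 1}
    - {"dx": 0, "dy": 4, "dz": 0, "ax": 0, "ay": 0, "az": 0, "grip": 1}
    - {"dx": 0, "dy": 4, "dz": 0, "ax": 0, "ay": 0, "az": 0, "grip": 1}
    - {"dx": 0, "dy": 4, "dz": 0, "ax": 0, "ay": 0, "az": 0, "grip": 1}
    - {"dx": 0, "dy": 4, "dz": 0, "ax": 0, "ay": 0, "az": 0, "grip": 1}
    - {"dx": 0, "dy": 3, "dz": 0, "ax": 0, "ay": 0, "az": 0, "grip": 1}
    - {"dx": 0, "dy": 3, "dz": 0, "ax": 0, "ay": 0, "az": 0, "grip": 1}
    - {"dx": 0, "dy": 3, "dz": 0, "ax": 0, "ay": 0, "az": 0, "grip": 1}
    - {"dx": 0, "dy": 2, "dz": 0, "ax": 0, "ay": 0, "az": 0, "grip": 1}
    - {"dx": 0, "dy": 0, "dz": 0, "ax": 0, "ay": 0, "az": 0, "grip": 1}
    - {"dx": 0, "dy": 0, "dz": 0, "ax": 0, "ay": 0, "az": 0, "grip": 1}

```text
clock: 12.92
position: [0.6248, 0.241, 0.2407]
ee_rot: [0.0, 0.677, 0.736, 0.0]
contact_force: [0.1, 0.4, -2.3]
width: 0.0231
gripper_force: 79.1
```

```bash
python3 - <<'E'
from h import *
st()
d=shot('wrist','w4.png')
E
```

```text
t 12.92 tcp [0.6248 0.241  0.2407] yaw_y 4.72 zdir [ 1.e-04  1.e-04 -1.e+00] F [ 0.12  0.41 -2.32] M [-0.03  0.08  0.06] w 0.0231 gf 79.1 trayxy -0.0068 0.0044
```

View pics/w4.png

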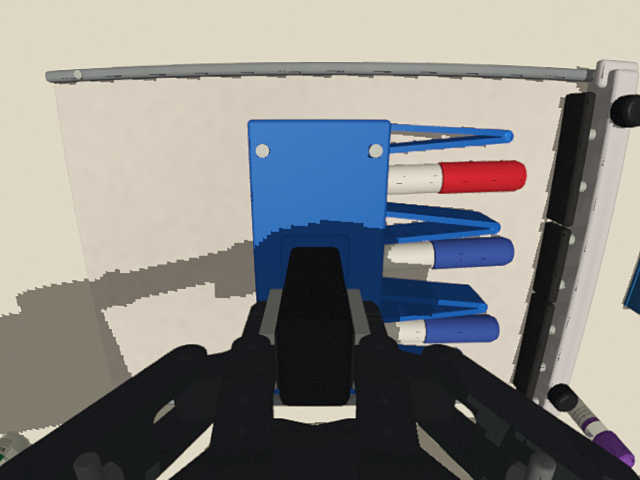

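All three pens are straight in their lanes, with cap ends at columns 526, 514 and 499. The gap to the pads (around column 558) is about 18 mm. I creep forward from here.

Call:
jog_arm:
  plan:
    - {"dx": 0, "dy": 2, "dz": 0, "ax": 0, "ay": 0, "az": 0, "grip": 1}
    - {"dx": 0, "dy": 2, "dz": 0, "ax": 0, "ay": 0, "az": 0, "grip": 1}
    - {"dx": 0, "dy": 2, "dz": 0, "ax": 0, "ay": 0, "az": 0, "grip": 1}
    - {"dx": 0, "dy": 2, "dz": 0, "ax": 0, "ay": 0, "az": 0, "grip": 1}
    - {"dx": 0, "dy": 2, "dz": 0, "ax": 0, "ay": 0, "az": 0, "grip": 1}
    - {"dx": 0, "dy": 1, "dz": 0, "ax": 0, "ay": 0, "az": 0, "grip": 1}
    - {"dx": 0, "dy": 1, "dz": 0, "ax": 0, "ay": 0, "az": 0, "grip": 1}
    - {"dx": 0, "dy": 0, "dz": 0, "ax": 0, "ay": 0, "az": 0, "grip": 1}

```text
clock: 13.63
position: [0.6369, 0.242, 0.2407]
ee_rot: [0.0, 0.677, 0.736, 0.0]
contact_force: [0.2, 0.5, -2.8]
width: 0.023
gripper_force: 79.1
```

Call:
jog_arm:
  plan:
    - {"dx": 0, "dy": 1, "dz": 0, "ax": 0, "ay": 0, "az": 0, "grip": 1}
    - {"dx": 0, "dy": 1, "dz": 0, "ax": 0, "ay": 0, "az": 0, "grip": 1}
    - {"dx": 0, "dy": 0, "dz": 0, "ax": 0, "ay": 0, "az": 0, "grip": 1}

```text
clock: 13.88
position: [0.6388, 0.2422, 0.2408]
ee_rot: [0.0, 0.677, 0.736, 0.0]
contact_force: [-0.6, 0.6, -2.5]
width: 0.0231
gripper_force: 79.1
```

Call:
jog_arm:
  plan:
    - {"dx": 0, "dy": 1, "dz": 0, "ax": 0, "ay": 0, "az": 0, "grip": 1}
    - {"dx": 0, "dy": 0, "dz": 0, "ax": 0, "ay": 0, "az": 0, "grip": 1}

```text
clock: 14.05
position: [0.6398, 0.2423, 0.2407]
ee_rot: [0.0, 0.677, 0.736, 0.0]
contact_force: [0.6, -0.1, -2.2]
width: 0.0232
gripper_force: 79.1
```

Call:
jog_arm:
  plan:
    - {"dx": 0, "dy": 1, "dz": 0, "ax": 0, "ay": 0, "az": 0, "grip": 1}
    - {"dx": 0, "dy": 0, "dz": 0, "ax": 0, "ay": 0, "az": 0, "grip": 1}

```text
clock: 14.22
position: [0.6408, 0.2423, 0.2407]
ee_rot: [0.0, 0.677, 0.736, 0.0]
contact_force: [-0.5, 0.6, -2.5]
width: 0.0233
gripper_force: 79.1
```

Call:
jog_arm:
  plan:
    - {"dx": 0, "dy": 1, "dz": 0, "ax": 0, "ay": 0, "az": 0, "grip": 1}
    - {"dx": 0, "dy": 1, "dz": 0, "ax": 0, "ay": 0, "az": 0, "grip": 1}
    - {"dx": 0, "dy": 0, "dz": 0, "ax": 0, "ay": 0, "az": 0, "grip": 1}

```text
clock: 14.47
position: [0.6429, 0.2425, 0.2407]
ee_rot: [0.0, 0.677, 0.736, 0.0]
contact_force: [-0.2, -0.2, -2.8]
width: 0.0229
gripper_force: 79.1
```

Call:
jog_arm:
  plan:
    - {"dx": 0, "dy": 1, "dz": 0, "ax": 0, "ay": 0, "az": 0, "grip": 1}
    - {"dx": 0, "dy": 0, "dz": 0, "ax": 0, "ay": 0, "az": 0, "grip": 1}

```text
clock: 14.63
position: [0.6438, 0.2426, 0.2407]
ee_rot: [0.0, 0.677, 0.736, 0.0]
contact_force: [-0.0, 0.0, -3.8]
width: 0.0236
gripper_force: 79.1
```

Call:
jog_arm:
  plan:
    - {"dx": 0, "dy": 1, "dz": 0, "ax": 0, "ay": 0, "az": 0, "grip": 1}
    - {"dx": 0, "dy": 0, "dz": 0, "ax": 0, "ay": 0, "az": 0, "grip": 1}

```text
clock: 14.8
position: [0.6448, 0.2427, 0.2407]
ee_rot: [0.0, 0.677, 0.736, 0.0]
contact_force: [-0.2, 0.0, -2.4]
width: 0.023
gripper_force: 79.1
```

```bash
python3 -c "
from h import *
st()"
```

```text
t 14.8 tcp [0.6448 0.2427 0.2407] yaw_y 4.72 zdir [ 2.e-04  1.e-04 -1.e+00] F [-0.25  0.   -2.38] M [-0.02  0.03  0.02] w 0.023 gf 79.1 trayxy 0.0132 0.0044
```

Call:
jog_arm:
  plan:
    - {"dx": 0, "dy": 1, "dz": 0, "ax": 0, "ay": 0, "az": 0, "grip": 1}
    - {"dx": 0, "dy": 0, "dz": 0, "ax": 0, "ay": 0, "az": 0, "grip": 1}

```text
clock: 14.97
position: [0.6458, 0.2427, 0.2407]
ee_rot: [0.0, 0.677, 0.736, 0.0]
contact_force: [-0.2, -0.4, -2.6]
width: 0.0232
gripper_force: 79.1
```

Call:
jog_arm:
  plan:
    - {"dx": 0, "dy": 1, "dz": 0, "ax": 0, "ay": 0, "az": 0, "grip": 1}
    - {"dx": 0, "dy": 0, "dz": 0, "ax": 0, "ay": 0, "az": 0, "grip": 1}

```text
clock: 15.13
position: [0.6468, 0.2428, 0.2407]
ee_rot: [0.0, 0.677, 0.736, 0.0]
contact_force: [-0.6, -0.2, -1.8]
width: 0.023
gripper_force: 79.1
```

Call:
jog_arm:
  plan:
    - {"dx": 0, "dy": 1, "dz": 0, "ax": 0, "ay": 0, "az": 0, "grip": 1}
    - {"dx": 0, "dy": 0, "dz": 0, "ax": 0, "ay": 0, "az": 0, "grip": 1}

```text
clock: 15.3
position: [0.6478, 0.2429, 0.2407]
ee_rot: [0.0, 0.677, 0.736, 0.0]
contact_force: [0.2, -0.1, -2.0]
width: 0.0231
gripper_force: 79.1
```

Call:
jog_arm:
  plan:
    - {"dx": 0, "dy": 1, "dz": 0, "ax": 0, "ay": 0, "az": 0, "grip": 1}
    - {"dx": 0, "dy": 0, "dz": 0, "ax": 0, "ay": 0, "az": 0, "grip": 1}

```text
clock: 15.47
position: [0.6486, 0.2429, 0.2406]
ee_rot: [-0.0, 0.677, 0.736, -0.0]
contact_force: [-1.3, 0.3, -1.8]
width: 0.0233
gripper_force: 79.1
```

Call:
jog_arm:
  plan:
    - {"dx": 0, "dy": 1, "dz": 0, "ax": 0, "ay": 0, "az": 0, "grip": 1}
    - {"dx": 0, "dy": 0, "dz": 0, "ax": 0, "ay": 0, "az": 0, "grip": 1}

```text
clock: 15.63
position: [0.6492, 0.243, 0.2405]
ee_rot: [-0.001, 0.677, 0.736, -0.001]
contact_force: [-1.8, 0.5, -2.5]
width: 0.0229
gripper_force: 79.1
```

```bash
python3 - <<'E'
from h import *
st()
d=shot('wrist','w5.png')
cv2.imwrite('pics/w5c.png',cv2.resize(d['image'][60:420,360:640],None,fx=1.6,fy=1.6)[:,:,::-1])
E
```

```text
t 15.63 tcp [0.6492 0.243  0.2405] yaw_y 4.72 zdir [-1.8e-03 -2.0e-04 -1.0e+00] F [-1.77  0.47 -2.54] M [-0.05  0.48  0.02] w 0.0229 gf 79.1 trayxy 0.0177 0.0043
```

View pics/w5c.png

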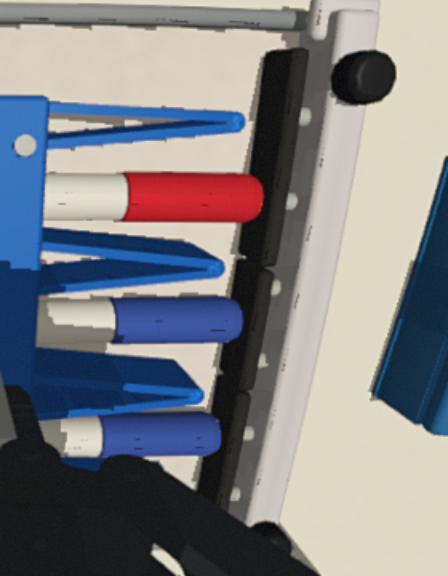

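The pens now touch the pads: the cap ends meet the black pads, and the force and moment are rising. I press a little more.

Call:
jog_arm:
  plan:
    - {"dx": 0, "dy": 1, "dz": 0, "ax": 0, "ay": 0, "az": 0, "grip": 1}
    - {"dx": 0, "dy": 0, "dz": 0, "ax": 0, "ay": 0, "az": 0, "grip": 1}

```text
clock: 15.85
position: [0.6499, 0.2431, 0.2404]
ee_rot: [-0.001, 0.677, 0.736, -0.001]
contact_force: [-4.1, 0.0, -2.0]
width: 0.0231
gripper_force: 79.2
```

Call:
jog_arm:
  plan:
    - {"dx": 0, "dy": 1, "dz": 0, "ax": 0, "ay": 0, "az": 0, "grip": 1}
    - {"dx": 0, "dy": 0, "dz": 0, "ax": 0, "ay": 0, "az": 0, "grip": 1}
    - {"dx": 0, "dy": 0, "dz": 0, "ax": 0, "ay": 0, "az": 0, "grip": 1}

```text
clock: 16.1
position: [0.6506, 0.2432, 0.2403]
ee_rot: [-0.001, 0.677, 0.736, -0.001]
contact_force: [-4.7, 0.0, -0.9]
width: 0.0232
gripper_force: 79.3
```

```bash
python3 -c "
from h import *
st()"
```

```text
t 16.1 tcp [0.6506 0.2432 0.2403] yaw_y 4.72 zdir [-3.7e-03 -5.0e-04 -1.0e+00] F [-4.67  0.   -0.89] M [-0.05  1.21 -0.01] w 0.0232 gf 79.3 trayxy 0.019 0.0044
```

Call:
jog_arm:
  plan:
    - {"dx": 0, "dy": 1, "dz": 0, "ax": 0, "ay": 0, "az": 0, "grip": 1}
    - {"dx": 0, "dy": 1, "dz": 0, "ax": 0, "ay": 0, "az": 0, "grip": 1}
    - {"dx": 0, "dy": 0, "dz": 0, "ax": 0, "ay": 0, "az": 0, "grip": 1}
    - {"dx": 0, "dy": 0, "dz": 0, "ax": 0, "ay": 0, "az": 0, "grip": 1}
    - {"dx": 0, "dy": 0, "dz": 0, "ax": 0, "ay": 0, "az": 0, "grip": 1}
    - {"dx": 0, "dy": 0, "dz": 0, "ax": 0, "ay": 0, "az": 0, "grip": 1}
    - {"dx": 0, "dy": 0, "dz": 0, "ax": 0, "ay": 0, "az": 0, "grip": 1}

```text
clock: 16.68
position: [0.6519, 0.2433, 0.2401]
ee_rot: [-0.002, 0.677, 0.736, -0.002]
contact_force: [-6.6, -0.2, 0.0]
width: 0.0233
gripper_force: 79.4
```

```bash
python3 -c "
from h import *
st()"
```

```text
t 16.68 tcp [0.6519 0.2433 0.2401] yaw_y 4.72 zdir [-6.2e-03 -9.0e-04 -1.0e+00] F [-6.62 -0.17  0.03] M [-0.14  1.46  0.03] w 0.0233 gf 79.4 trayxy 0.0203 0.0044
```

Call:
jog_arm:
  plan:
    - {"dx": 0, "dy": 1, "dz": 0, "ax": 0, "ay": 0, "az": 0, "grip": 1}
    - {"dx": 0, "dy": 0, "dz": 0, "ax": 0, "ay": 0, "az": 0, "grip": 1}
    - {"dx": 0, "dy": 0, "dz": 0, "ax": 0, "ay": 0, "az": 0, "grip": 1}
    - {"dx": 0, "dy": 0, "dz": 0, "ax": 0, "ay": 0, "az": 0, "grip": 1}
    - {"dx": 0, "dy": 0, "dz": 0, "ax": 0, "ay": 0, "az": 0, "grip": 1}
    - {"dx": 0, "dy": 0, "dz": 0, "ax": 0, "ay": 0, "az": 0, "grip": 1}

```text
clock: 17.18
position: [0.6524, 0.2433, 0.2402]
ee_rot: [-0.002, 0.677, 0.736, -0.003]
contact_force: [-7.9, -0.2, -0.2]
width: 0.023
gripper_force: 79.8
```

```bash
python3 -c "
from h import *
st();shot('wrist','w6.png')"
```

```text
t 17.18 tcp [0.6524 0.2433 0.2402] yaw_y 4.73 zdir [-0.0073 -0.0011 -1.    ] F [-7.87 -0.25 -0.16] M [-0.12  1.68  0.08] w 0.023 gf 79.8 trayxy 0.0209 0.0044
```

View pics/w6.png

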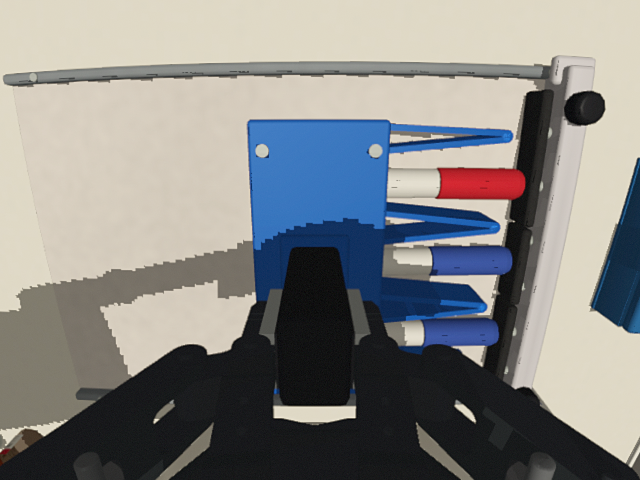

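All three cap ends press on the pads, level in their lanes. That was my tenth and last picture, so from here I check by numbers. I back off gently and lift.

Call:
jog_arm:
  plan:
    - {"dx": 0, "dy": -1, "dz": 0, "ax": 0, "ay": 0, "az": 0, "grip": 1}
    - {"dx": 0, "dy": -1, "dz": 0, "ax": 0, "ay": 0, "az": 0, "grip": 1}
    - {"dx": 0, "dy": -1, "dz": 0, "ax": 0, "ay": 0, "az": 0, "grip": 1}
    - {"dx": 0, "dy": -1, "dz": 0, "ax": 0, "ay": 0, "az": 0, "grip": 1}
    - {"dx": 0, "dy": -1, "dz": 0, "ax": 0, "ay": 0, "az": 0, "grip": 1}
    - {"dx": 0, "dy": -1, "dz": 0, "ax": 0, "ay": 0, "az": 0, "grip": 1}
    - {"dx": 0, "dy": -1, "dz": 0, "ax": 0, "ay": 0, "az": 0, "grip": 1}
    - {"dx": 0, "dy": -1, "dz": 0, "ax": 0, "ay": 0, "az": 0, "grip": 1}
    - {"dx": 0, "dy": 0, "dz": 0, "ax": 0, "ay": 0, "az": 0, "grip": 1}
    - {"dx": 0, "dy": 0, "dz": -3, "ax": 0, "ay": 0, "az": 0, "grip": 1}
    - {"dx": 0, "dy": 0, "dz": -4, "ax": 0, "ay": 0, "az": 0, "grip": 1}
    - {"dx": 0, "dy": 0, "dz": -5, "ax": 0, "ay": 0, "az": 0, "grip": 1}
    - {"dx": 0, "dy": 0, "dz": -6, "ax": 0, "ay": 0, "az": 0, "grip": 1}
    - {"dx": 0, "dy": 0, "dz": -8, "ax": 0, "ay": 0, "az": 0, "grip": 1}
    - {"dx": 0, "dy": 0, "dz": -10, "ax": 0, "ay": 0, "az": 0, "grip": 1}
    - {"dx": 0, "dy": 0, "dz": -20, "ax": 0, "ay": 0, "az": 0, "grip": 1}
    - {"dx": 0, "dy": 0, "dz": -20, "ax": 0, "ay": 0, "az": 0, "grip": 1}
    - {"dx": 0, "dy": 0, "dz": -20, "ax": 0, "ay": 0, "az": 0, "grip": 1}
    - {"dx": 0, "dy": 0, "dz": -20, "ax": 0, "ay": 0, "az": 0, "grip": 1}
    - {"dx": 0, "dy": 0, "dz": -14, "ax": 0, "ay": 0, "az": 0, "grip": 1}

```text
clock: 18.9
position: [0.6468, 0.2429, 0.3742]
ee_rot: [0.001, 0.677, 0.736, 0.002]
contact_force: [0.9, -0.2, -2.3]
width: 0.0227
gripper_force: 79.3
```

```bash
python3 - <<'E'
from h import *
go(.405,.235,.37,4.78)
go(.405,-.09,.37,4.78)
E
```

```text
t 18.9 tcp [0.6468 0.2429 0.3742] yaw_y 4.72 zdir [ 0.004   0.0011 -1.    ] F [ 0.93 -0.24 -2.28] M [0.02 0.01 0.01] w 0.0227 gf 79.3 trayxy 0.0152 0.0044
need tool mm [  12.1 -241.6    3.3] az -0.009 q [0.26 0.47 1.28 0.   1.39 0.18]
t 18.9 tcp [0.6468 0.2429 0.3742] yaw_y 4.72 zdir [ 0.004   0.0011 -1.    ] F [ 0.93 -0.24 -2.28] M [0.02 0.01 0.01] w 0.0227 gf 79.3 trayxy 0.0152 0.0044
need tool mm [-311.8 -268.4    2.9] az -0.009 q [0.26 0.47 1.28 0.   1.39 0.18]
```

Call:
jog_arm:
  plan:
    - {"dx": 0, "dy": -12, "dz": 0, "ax": 0, "ay": 0, "az": 0, "grip": 1}
    - {"dx": 0, "dy": -24, "dz": 0, "ax": 0, "ay": 0, "az": 0, "grip": 1}
    - {"dx": 0, "dy": -24, "dz": 0, "ax": 0, "ay": 0, "az": 0, "grip": 1}
    - {"dx": 0, "dy": -24, "dz": 0, "ax": 0, "ay": 0, "az": 0, "grip": 1}
    - {"dx": 0, "dy": -24, "dz": 0, "ax": 0, "ay": 0, "az": 0, "grip": 1}
    - {"dx": 0, "dy": -24, "dz": 0, "ax": 0, "ay": 0, "az": 0, "grip": 1}
    - {"dx": 0, "dy": -24, "dz": 0, "ax": 0, "ay": 0, "az": 0, "grip": 1}
    - {"dx": 0, "dy": -24, "dz": 0, "ax": 0, "ay": 0, "az": 0, "grip": 1}
    - {"dx": 0, "dy": -24, "dz": 0, "ax": 0, "ay": 0, "az": 0, "grip": 1}
    - {"dx": 0, "dy": -24, "dz": 0, "ax": 0, "ay": 0, "az": 0, "grip": 1}
    - {"dx": 0, "dy": -14, "dz": 0, "ax": 0, "ay": 0, "az": 0, "grip": 1}
    - {"dx": 0, "dy": 0, "dz": 0, "ax": 0, "ay": 0, "az": 0, "grip": 1}

```text
clock: 19.9
position: [0.4024, 0.2225, 0.3716]
ee_rot: [-0.0, 0.677, 0.736, -0.0]
contact_force: [0.4, -0.2, -2.5]
width: 0.0229
gripper_force: 79.4
```

Call:
jog_arm:
  plan:
    - {"dx": -12, "dy": 0, "dz": 0, "ax": 0, "ay": 0, "az": 0, "grip": 1}
    - {"dx": -24, "dy": 0, "dz": 0, "ax": 0, "ay": 0, "az": 0, "grip": 1}
    - {"dx": -24, "dy": 0, "dz": 0, "ax": 0, "ay": 0, "az": 0, "grip": 1}
    - {"dx": -24, "dy": 0, "dz": 0, "ax": 0, "ay": 0, "az": 0, "grip": 1}
    - {"dx": -24, "dy": 0, "dz": 0, "ax": 0, "ay": 0, "az": 0, "grip": 1}
    - {"dx": -24, "dy": 0, "dz": 0, "ax": 0, "ay": 0, "az": 0, "grip": 1}
    - {"dx": -24, "dy": 0, "dz": 0, "ax": 0, "ay": 0, "az": 0, "grip": 1}
    - {"dx": -24, "dy": 0, "dz": 0, "ax": 0, "ay": 0, "az": 0, "grip": 1}
    - {"dx": -24, "dy": 0, "dz": 0, "ax": 0, "ay": 0, "az": 0, "grip": 1}
    - {"dx": -24, "dy": 0, "dz": 0, "ax": 0, "ay": 0, "az": 0, "grip": 1}
    - {"dx": -24, "dy": 0, "dz": 0, "ax": 0, "ay": 0, "az": 0, "grip": 1}
    - {"dx": -24, "dy": 0, "dz": 0, "ax": 0, "ay": 0, "az": 0, "grip": 1}
    - {"dx": -24, "dy": 0, "dz": 0, "ax": 0, "ay": 0, "az": 0, "grip": 1}
    - {"dx": -24, "dy": 0, "dz": 0, "ax": 0, "ay": 0, "az": 0, "grip": 1}
    - {"dx": -14, "dy": 0, "dz": 0, "ax": 0, "ay": 0, "az": 0, "grip": 1}
    - {"dx": 0, "dy": 0, "dz": 0, "ax": 0, "ay": 0, "az": 0, "grip": 1}

```text
clock: 21.23
position: [0.435, -0.1174, 0.3715]
ee_rot: [0.002, 0.679, 0.735, -0.0]
contact_force: [0.5, -0.5, -2.1]
width: 0.0231
gripper_force: 79.3
```

```bash
cat > pens.py <<'E'
from h import *
go(.425,-.09,.2363,5)
d=shot('top'); hsv=cv2.cvtColor(d['image'],cv2.COLOR_RGB2HSV)
U=np.array([np.cos(TH),np.sin(TH)]);V=np.array([-U[1],U[0]])
m=cv2.inRange(hsv,(100,120,40),(130,255,255))|cv2.inRange(hsv,(0,120,60),(8,255,255))|cv2.inRange(hsv,(172,120,60),(180,255,255))
m[:105]=0;m[:,315:]=0;m[255:]=0
n,l,s,c=cv2.connectedComponentsWithStats(m)
for i in range(1,n):
    if s[i,4]>40:
        e=cast(d,np.argwhere(l==i)[:,::-1],.014)[:,:2]-O;e=np.c_[e@U,e@V]*1000
        vx,vy,_,_=cv2.fitLine(e.astype(np.float32),cv2.DIST_L2,0,.01,.01).ravel()
        print('cap',e.mean(0).round(1),'xrange',e[:,0].min().round(1),e[:,0].max().round(1),'slope',round(float(vy/vx),3))
E
python3 pens.py
```

```text
t 21.23 tcp [ 0.435  -0.1174  0.3715] yaw_y 4.54 zdir [ 0.0033 -0.0035 -1.    ] F [ 0.53 -0.52 -2.12] M [-0.04  0.07  0.04] w 0.0231 gf 79.3 trayxy -0.2258 -0.337
need tool mm [ 28.6  -8.3 135. ] az -0.077 q [-0.42  0.11  1.81 -0.    1.22 -0.5 ]
cap [106.7 -44.9] xrange 84.9 128.5 slope 0.001
cap [106.4   2.5] xrange 84.7 128.7 slope 0.018
cap [104.9  46.9] xrange 82.4 127.2 slope 0.014
```

The pens are level to within about 2 mm, straight, and roughly 45 mm apart. I lower the rake now.

Call:
jog_arm:
  plan:
    - {"dx": 20, "dy": -8, "dz": 15, "ax": 0, "ay": 0, "az": 0, "grip": 1}
    - {"dx": 0, "dy": 0, "dz": 25, "ax": 0, "ay": 0, "az": 0, "grip": 1}
    - {"dx": 0, "dy": 0, "dz": 25, "ax": 0, "ay": 0, "az": 0, "grip": 1}
    - {"dx": 0, "dy": 0, "dz": 25, "ax": 0, "ay": 0, "az": 0, "grip": 1}
    - {"dx": 0, "dy": 0, "dz": 20, "ax": 0, "ay": 0, "az": 0, "grip": 1}
    - {"dx": 0, "dy": 0, "dz": 12, "ax": 0, "ay": 0, "az": 0, "grip": 1}
    - {"dx": 0, "dy": 0, "dz": 6, "ax": 0, "ay": 0, "az": 0, "grip": 1}
    - {"dx": 0, "dy": 0, "dz": 0, "ax": 0, "ay": 0, "az": 0, "grip": 1}
    - {"dx": 0, "dy": 0, "dz": 0, "ax": 0, "ay": 0, "az": 0, "grip": 1}

```text
clock: 22.03
position: [0.4243, -0.0945, 0.2431]
ee_rot: [0.0, 0.677, 0.736, 0.0]
contact_force: [0.6, 0.4, -1.2]
width: 0.0233
gripper_force: 79.3
```

Call:
jog_arm:
  plan:
    - {"dx": 0, "dy": 0, "dz": 2, "ax": 0, "ay": 0, "az": 0, "grip": 1}
    - {"dx": 0, "dy": 0, "dz": 2, "ax": 0, "ay": 0, "az": 0, "grip": 1}
    - {"dx": 0, "dy": 0, "dz": 0, "ax": 0, "ay": 0, "az": 0, "grip": 1}
    - {"dx": 0, "dy": 0, "dz": 0, "ax": 0, "ay": 0, "az": 0, "grip": 1}

```text
clock: 22.37
position: [0.4238, -0.0947, 0.2391]
ee_rot: [0.0, 0.677, 0.736, 0.0]
contact_force: [-0.8, -0.1, -2.7]
width: 0.0229
gripper_force: 79.3
```

```bash
python3 -c "
from h import *
st()"
```

```text
t 22.37 tcp [ 0.4238 -0.0947  0.2391] yaw_y 4.72 zdir [ 8.e-04 -2.e-04 -1.e+00] F [-0.82 -0.07 -2.71] M [ 0.06 -0.    0.01] w 0.0229 gf 79.3 trayxy -0.2352 -0.3134
```

Call:
jog_arm:
  plan:
    - {"dx": 0, "dy": 0, "dz": 1, "ax": 0, "ay": 0, "az": 0, "grip": 1}
    - {"dx": 0, "dy": 0, "dz": 1, "ax": 0, "ay": 0, "az": 0, "grip": 1}
    - {"dx": 0, "dy": 0, "dz": 0, "ax": 0, "ay": 0, "az": 0, "grip": 1}
    - {"dx": 0, "dy": 0, "dz": 0, "ax": 0, "ay": 0, "az": 0, "grip": 1}

```text
clock: 22.7
position: [0.4236, -0.0947, 0.2366]
ee_rot: [-0.0, 0.677, 0.736, 0.0]
contact_force: [0.1, 0.0, -3.6]
width: 0.0229
gripper_force: 79.3
```

Call:
jog_arm:
  plan:
    - {"dx": 0, "dy": 0, "dz": 1, "ax": 0, "ay": 0, "az": 0, "grip": 1}
    - {"dx": 0, "dy": 0, "dz": 0, "ax": 0, "ay": 0, "az": 0, "grip": 1}
    - {"dx": 0, "dy": 0, "dz": 0, "ax": 0, "ay": 0, "az": 0, "grip": 1}

```text
clock: 22.95
position: [0.4238, -0.0947, 0.2363]
ee_rot: [0.0, 0.677, 0.736, 0.0]
contact_force: [-1.4, 0.7, 5.2]
width: 0.0231
gripper_force: 80.5
```

The rake is standing on the worktop, so I release and retreat.

Call:
jog_arm:
  plan:
    - {"dx": 0, "dy": 0, "dz": 0, "ax": 0, "ay": 0, "az": 0, "grip": 0.6}
    - {"dx": 0, "dy": 0, "dz": 0, "ax": 0, "ay": 0, "az": 0, "grip": 0.3}
    - {"dx": 0, "dy": 0, "dz": 0, "ax": 0, "ay": 0, "az": 0, "grip": 0}
    - {"dx": 0, "dy": 0, "dz": 0, "ax": 0, "ay": 0, "az": 0, "grip": 0}
    - {"dx": 0, "dy": 0, "dz": 0, "ax": 0, "ay": 0, "az": 0, "grip": 0}
    - {"dx": 0, "dy": 0, "dz": 0, "ax": 0, "ay": 0, "az": 0, "grip": 0}
    - {"dx": 0, "dy": 0, "dz": 0, "ax": 0, "ay": 0, "az": 0, "grip": 0}
    - {"dx": 0, "dy": 0, "dz": 0, "ax": 0, "ay": 0, "az": 0, "grip": 0}
    - {"dx": 0, "dy": 0, "dz": -10, "ax": 0, "ay": 0, "az": 0, "grip": 0}
    - {"dx": 0, "dy": 0, "dz": -20, "ax": 0, "ay": 0, "az": 0, "grip": 0}
    - {"dx": 0, "dy": 0, "dz": -25, "ax": 0, "ay": 0, "az": 0, "grip": 0}
    - {"dx": 0, "dy": 0, "dz": -25, "ax": 0, "ay": 0, "az": 0, "grip": 0}
    - {"dx": 0, "dy": 0, "dz": -25, "ax": 0, "ay": 0, "az": 0, "grip": 0}
    - {"dx": 0, "dy": 0, "dz": -25, "ax": 0, "ay": 0, "az": 0, "grip": 0}
    - {"dx": 0, "dy": 0, "dz": -10, "ax": 0, "ay": 0, "az": 0, "grip": 0}
    - {"dx": 0, "dy": 0, "dz": 0, "ax": 0, "ay": 0, "az": 0, "grip": 0}
    - {"dx": 0, "dy": 0, "dz": 0, "ax": 0, "ay": 0, "az": 0, "grip": 0}
    - {"dx": 0, "dy": 0, "dz": 0, "ax": 0, "ay": 0, "az": 0, "grip": 0}

```text
clock: 24.45
position: [0.4231, -0.0945, 0.3746]
ee_rot: [-0.001, 0.677, 0.736, -0.0]
contact_force: [-0.3, -0.6, -0.9]
width: 0.0855
gripper_force: 0.0
```

```bash
python3 pens.py; python3 - <<'E'
from h import *
d=shot('wrist');h=cv2.cvtColor(d['image'],cv2.COLOR_RGB2HSV)
m=cv2.inRange(h,(100,120,40),(130,255,255));n,l,s,c=cv2.connectedComponentsWithStats(m);i=1+s[1:,4].argmax();print(s[i],c[i])
E
```

```text
t 24.45 tcp [ 0.4231 -0.0945  0.3746] yaw_y 4.72 zdir [-2.e-03  9.e-04 -1.e+00] F [-0.26 -0.55 -0.89] M [-0.01  0.06 -0.02] w 0.0855 gf 0.0 trayxy -0.2358 -0.3131
need tool mm [  4.2   2.5 138.3] az -0.047 q [-0.38  0.08  1.83  0.    1.23 -0.46]
cap [106.8 -44.8] xrange 84.9 128.5 slope -0.003
cap [106.6   2.5] xrange 84.9 128.5 slope 0.013
cap [105.1  46.8] xrange 82.4 127.2 slope 0.007
[  279   121   153   169 13876] [336.35824445 203.13087345]
```

The pens are in place and the rake is standing with the gripper clear of it.

```bash
python3 -c "
from rig import manip
print(manip.sign_off())"
```

```text
the job is handed in; nothing more can be done
None
```

I combed the three pens straight, pressed them lightly on the stop pads together, stood the rake upright off the tray, and handed the job in at about 24.5 s; `sign_off()` returned no verdict, so I can't say how it was judged.

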